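Move a snapped-in filter cartridge from the air sampler to the reader drawer

TASK

Pinch the two sprung end tabs of the filter cartridge together to free it from the air sampler, lift it out and stand it upright on the bare worktop, letting go of it. Then take it again across its broad faces, stand it in the seat of the reader's open drawer and let go, and push the drawer in until it catches and stays shut with the cartridge inside. Leave the petri dish, the small vial and the timer where they are.

Things in the scene. Friction and masses are not known exactly. Their poses are not given: they have to be found in the camera images.
- cartridge: Loose grey filter cartridge, black grille on top, black sprung tab at each end, about 0.1 kg. Origin: centre of underside; z up, y along its length (through the tabs), x across its broad faces. Middle block 28 (x) by 40 (y) by 54 mm high; its foot (lowest 6 mm) 28 by 54 mm. The flat broad faces (x = +-14 mm) can be gripped once it is out of the sampler. The same when turned half round
- pads (a point): point in the cartridge midway between the two tabs' ribbed finger pads, 46 mm above its underside; axes as the cartridge's. The pads are 18 mm wide (x), face outward at y = +-31 mm (62 mm over both at rest) and span 8 mm above to 8 mm below this point; below them the tabs' faces are at y = +-28 mm, with a barb 20 to 26 mm above the underside standing out to y = +-32 mm
- tab_a (a joint): tab at the cartridge's +y end: 0 = out (at rest), 0.005 = fully in, at its stop; slides straight inward, about 3 N to start it and 6 N at the stop. It holds the cartridge in the sampler unless pressed in at least 0.0035 m
- tab_b (a joint): tab at the cartridge's -y end: the same as tab_a. Both must be in at the same time for the cartridge to come out
- sampler: Fixed low white air sampler. Origin: on the worktop under the middle of its pocket; base 124 mm (y) by x = -40 to 76 mm, control part 31 mm high at x = 28 to 72. At the start the cartridge is snapped in, underside at z = 10 mm, length along y, 1 mm play. Lips over the barbs at z = 38 to 43 mm, |y| = 29 to 48 mm; the tabs' pads are clear above them at z = 48 to 64 mm. Side walls to z = 30 mm
- reader: Fixed white filter reader: housing 98 (x) by 120 (y) by 92 mm high, open at its front (-x). Origin: on the worktop under the seat of the fully open drawer; z up; x points from the drawer into the housing, whose front face is at x = 42 mm and back at x = 140 mm. The drawer slides along the reader's x
- drawer (a joint): 0 = fully out, where its spring (4 to 6 N) holds it; pushed in, it meets a latch from about 0.065 m (7 to 8 N in all) that catches at 0.080 m (its front block then stands 28 mm out of the housing); stop at 0.084 m. Let go too early it springs out again; once caught it rests at about 0.080 and stays. A second push does not release it
- drawer_seat (a point): centre of the seat on the drawer's floor, 10 mm above the worktop; moves with the drawer; axes as the reader's. The cartridge's foot stands here, length along x, between ribs 5 mm high with 3 mm play all round. Front block and rear wall (inner faces at x = -38 and +38 mm, 50 and 44 mm high) leave no room for fingers at the cartridge's ends; the sides are open: 28 mm of free floor beyond each broad face
- drawer_front (a point): middle of the outer face of the drawer's front block (a grey patch), where it can be pushed, 45 mm above the worktop (block 28 mm thick, 90 mm wide, 6 to 60 mm above the worktop); axes as the reader's, outward is -x
- petri: bystander: white petri dish, 61 mm across, 13 mm high; origin under its centre
- vial: bystander: small brown vial with white cap, 22 mm across, 47 mm high, standing; origin under its centre
- timer: bystander: white bench timer lying flat, 66 by 66 by 19 mm; origin under its centre
Things that resemble listed ones, but are neither listed nor needed, are in the scene too. Of the things that look like the cartridge, the smaller one is meant.

How it is judged (in metres and radians):
On the way, in this order (a step that is already met when the one before it is completed fails the run):
1. the cartridge has been lifted out of the sampler, clear of its lips (z of cartridge in the frame of sampler above 0.05 m), for 0.05 s.
2. the cartridge stands upright on the worktop, let go and at rest (height (world z) of cartridge below 0.004 m and angle between cartridge's own z axis and vertical below 0.1 rad and contact force between the fingers and cartridge below 0.1 N and linear speed of cartridge below 0.03 m/s), for 0.2 s.
3. the cartridge stands in the seat of the drawer, let go, the drawer still out (x of cartridge in the frame of drawer_seat between -0.007 and 0.007 m and y of cartridge in the frame of drawer_seat between -0.006 and 0.006 m and z of cartridge in the frame of drawer_seat between -0.003 and 0.003 m and angle between cartridge's own z axis and vertical below 0.1 rad and contact force between the fingers and cartridge below 0.1 N and linear speed of cartridge below 0.03 m/s and value of joint drawer below 0.02 m), for 0.2 s.
At the end, for the whole second after the job is handed in: The drawer is caught in its latch (joint above 0.077 m) and at rest, and the cartridge stands upright (within 0.1 rad) in its seat, within 7 mm along and 6 mm across the drawer and 3 mm in height, let go and at rest (x of cartridge in the frame of drawer_seat between -0.007 and 0.007 m and y of cartridge in the frame of drawer_seat between -0.006 and 0.006 m and z of cartridge in the frame of drawer_seat between -0.003 and 0.003 m and angle between cartridge's own z axis and vertical below 0.1 rad and contact force between the fingers and cartridge below 0.1 N and linear speed of cartridge below 0.03 m/s and value of joint drawer above 0.077 m and velocity of joint drawer below 0.01 m/s); the robot touches nothing.
It fails at once if the petri dish is pushed more than 30 mm away (distance of petri from where it was at the start of the episode above 0.03 m).
It fails at once if the small vial is pushed more than 30 mm away (distance of vial from where it was at the start of the episode above 0.03 m).
It fails at once if the timer is pushed more than 30 mm away (distance of timer from where it was at the start of the episode above 0.03 m).
It also fails if it takes over 70 s, if anything falls off the work surface, if the arm or the gripper's body presses on something with over 40 N, if the wrist force passes 120 N, or if a joint passes its speed limit or range.

ROBOT

A 6-joint arm with a two-finger parallel gripper is mounted at the origin on a cart in front of the work surface, level with it; the furniture and walls round the work are solid. World frame = base frame: x ahead of the robot, y to its left, z up, the work surface at z = 0. Lengths are in mm, angles in rad, forces in N, time in s.
With the tool pointing down it reaches from about 400 to 825 mm from the base axis. Payload 7 kg.
Tool frame: the origin (TCP) lies midway between the tips of the shut fingers; the grasp point (between the pads) lies 19 mm behind it; z points along the fingers, x is the direction in which the jaws open and shut, and the axes are right-handed (so a half turn about z gives the same grasp; the last joint's range is limited). The gripper opens to 85 mm and grips with 20 to 120 N. Pads are 22 mm wide; open, the fingers measure 114 mm over their backs; the gripper's body (76 mm by 85 mm) begins 54 mm behind the grasp point. The pads swing forward as they close: fully open they stand 13 mm farther back than shut.
Start: joints at [0.288, 0.359, 0.012, 0, -1.224, -0.288], TCP at [674.978, -0.019, 231.302] pointing down, gripper open.
Joint ranges: [-3.07, 3.07], [-1.43, 2.12], [-1.02, 1.25], [-3.03, 1.67], [-3.05, -0], [-3.03, 3.03]. Speed limits (rad/s): [2.39, 2.39, 3.01, 3.14, 3.14, 3.14].

INTERFACE

Orientations are given as a 3x3 rotation matrix whose columns are the frame's x, y, z axes.
In Python, from cell import manip gives the robot as it stands.
- The arm moves only by the tool jog_arm, never from a script. Its argument "deltas" is a list that holds one entry, the list of rows, each a list of 7 numbers: the finger opening in mm, from 0 to 85.4, then the shift along the world's x, y, z in mm, then the turn, a rotation vector about the world's x, y, z in degrees. A call has 1 to 8 rows; each row is the pose to reach, as a shift and turn from the pose commanded when the call began; what a row does not reach only later rows make up. A row lasts 1/8 s, in which the tool goes at most 62.5 mm and 10.7 degrees, less where a joint would pass 70% of its speed; a pose out of reach is approached as far as the arm can. A call with a gripper value outside its range is refused whole. The fingers move at their own pace and stop on an object; "squeeze" is the grip in N (left out, the last holds). Time passes only in rows, so rows that repeat a pose let the fingers close. It gives the time, the measured TCP pose, the force and the opening at its end, in the units of the state.
- manip.observe(): the state, without advancing time (a new reading comes with each control period).
- manip.grab_frame(name): name is "scene" or "side" or "wrist"; returns a dict with "color" (400x640x3 uint8, red, green, blue), "z_map" (400x640 float32, mm along the optical axis (not along the pixel's ray), 0 where there is no reading), "fx", "fy", "cx", "cy" (pixels), "k1" (the pictures are not rectified: a ray, as slopes to the right and down, at radius r is drawn at 1 + k1 r^2 times it, then the intrinsics apply), "R" (3x3) and "t" (3): a world point X has camera coordinates R X + t; the wrist camera has in their place "mount" (4x4, takes a point from camera to tool coordinates, whose origin is the TCP and whose axes are the tool frame's). Camera axes: x right, y down, z forward; pixel columns grow to the right and rows downward; lengths in mm; the calibration is good to about 2 mm. A picture is of the moment at which its call begins: read the wrist's pose just before it.
- manip.sign_off(): hands the job in, once; it reports no verdict.
The state is a dict: "t": time; "joint_positions": joint angles; "qvel": joint speeds; "tau": joint torques, N m; "tcp_pos": TCP position; "ee_rot": TCP orientation; "ft_force": force on the tool from outside, world axes, zero at the start; "ft_torque": the same for the moment, N m; "gripper_width": finger opening in mm.
Only numpy, scipy, OpenCV 4.12 (cv2) and the standard library are available. Lean on these libraries where they do the work, as an engineer would, in place of code of your own. Each camera call takes 0.05 s, during which the arm holds its last target. There are 200 camera calls.

## Working session

There is one attempt and no reset: what is moved stays moved. The work goes in short steps, Python scripts to look and compute and a tool call to move; the robot and the scene stay as the last step left them, time stands still between calls to the robot, and variables do not carry over. Pictures are saved under pics/ and viewed, about 8 in all and at most 12, crops included, and the job is handed in when it is done.

Besides the shell and the picture viewer there is one more tool, called after ">>>" by a JSON object that holds its "api" and its "payload". jog_arm: Moves the arm, as the interface text tells. Its arguments: {"type":"object","properties":{"deltas":{"type":"array"},"squeeze":{"type":"number"}},"required":["deltas"]}

```bash
mkdir -p pics
cat > h.py <<'E'
import numpy as np, cv2
from cell import manip
def grab(n):
    s=manip.observe(); f=manip.grab_frame(n)
    if 'mount' in f:
        M=np.array(f['mount']); Rt=np.array(s['ee_rot']); p=np.array(s['tcp_pos'])
        Rc=Rt@M[:3,:3]; c=Rt@M[:3,3]+p
        f['R']=Rc.T; f['t']=-Rc.T@c
    f['R']=np.array(f['R']); f['t']=np.array(f['t']); return f
def save(f,fn,crop=None,sc=1):
    im=f['color'][...,::-1]
    if crop: x0,y0,x1,y1=crop; im=im[y0:y1,x0:x1]
    cv2.imwrite('pics/'+fn,cv2.resize(im,None,fx=sc,fy=sc,interpolation=cv2.INTER_CUBIC))
def ray(f,u,v):
    d=np.array([(u-f['cx'])/f['fx'],(v-f['cy'])/f['fy']]); s=d.copy()
    for _ in range(20): s=d/(1+f['k1']*(s@s))
    return -f['R'].T@f['t'], f['R'].T@np.array([*s,1])
def plane(f,u,v,z):
    c,d=ray(f,u,v); return c+d*(z-c[2])/d[2]
def pt(f,u,v):
    c,d=ray(f,u,v); return c+d*f['z_map'][int(v),int(u)]
def proj(f,X):
    x=f['R']@np.array(X,float)+f['t']; s=x[:2]/x[2]; s=s*(1+f['k1']*(s@s))
    return np.array([f['cx']+f['fx']*s[0],f['cy']+f['fy']*s[1]])
def cloud(f):
    v,u=np.mgrid[0:400,0:640]; d=np.stack([(u-f['cx'])/f['fx'],(v-f['cy'])/f['fy']],-1); s=d.copy()
    for _ in range(10): s=d/(1+f['k1']*(s**2).sum(-1,keepdims=True))
    X=np.concatenate([s,np.ones((400,640,1))],-1)*f['z_map'][...,None]
    return (X-f['t'])@f['R']
E
python3 - <<'E'
from h import *
a=grab('scene');b=grab('side')
cv2.imwrite('pics/a.png',a['color'][...,::-1]);cv2.imwrite('pics/b.png',b['color'][...,::-1])
for f in(a,b): print(f['fx'],f['k1'],-f['R'].T@f['t'],f['R'][2])
E
```

```text
415.69843694215086 -0.04922696433168829 [-348.96964002 -645.28674266  641.97303956] [ 0.62510273  0.65220435 -0.42880772]
470.3935144536494 -0.11919885500811449 [ 168.08948592 -894.81668483  921.05604074] [ 0.22568859  0.76781273 -0.59960676]
```

View pics/a.png

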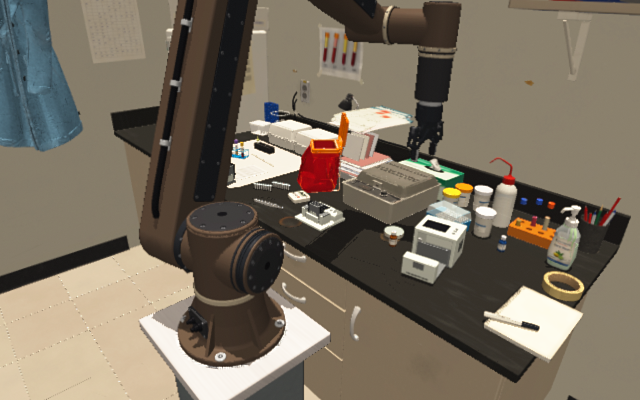

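View pics/b.png

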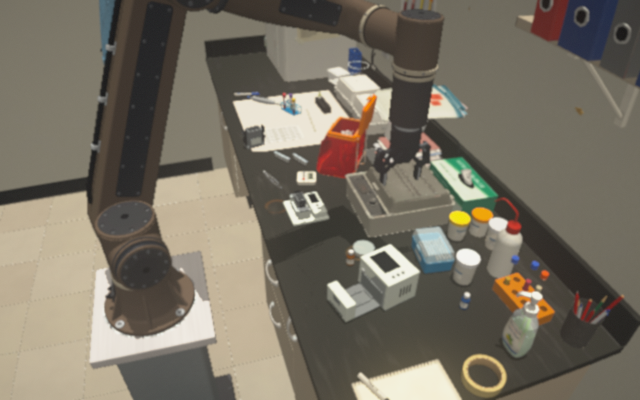

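The sampler is at (305,207) in the side view and (320,215) in the scene view. The reader is at (375,280) side and (435,248) scene. Timer (307,178), petri (363,248) and vial (351,257) are in the side view. Two things could be taken for the cartridge: the one in the sampler (303,200), and a dark grey block at (256,136) by the papers. I'll check both close up.

Run:
```python
from h import *
b=grab('side')
im=b['color'][...,::-1]
def c(x0,y0,w,h,s): return cv2.resize(im[y0:y0+h,x0:x0+w],None,fx=s,fy=s,interpolation=cv2.INTER_CUBIC)
top=np.hstack([c(265,160,100,75,4),c(225,110,100,75,4)]); bot=c(300,230,160,100,4)
bot=cv2.copyMakeBorder(bot,0,0,0,800-640,cv2.BORDER_CONSTANT)
cv2.imwrite('pics/c.png',cv2.resize(np.vstack([top,bot]),(800,600)) if 0 else np.vstack([top,bot])[:600])
for n,u,v in [('sampler cart',303,200),('other',256,136),('timer',307,178),('petri',363,246),('vial',351,257),('readertop',392,260),('front block',342,295),('seat',362,298)]:
    print(n,pt(b,u,v).round())
```

```text
sampler cart [482. 230.  60.]
other [425. 689.  52.]
timer [546. 405.  17.]
petri [603.  27.  14.]
vial [546. -25.  33.]
readertop [ 618. -122.   90.]
front block [ 467. -170.   58.]
seat [ 530. -153.    9.]
```

View pics/c.png

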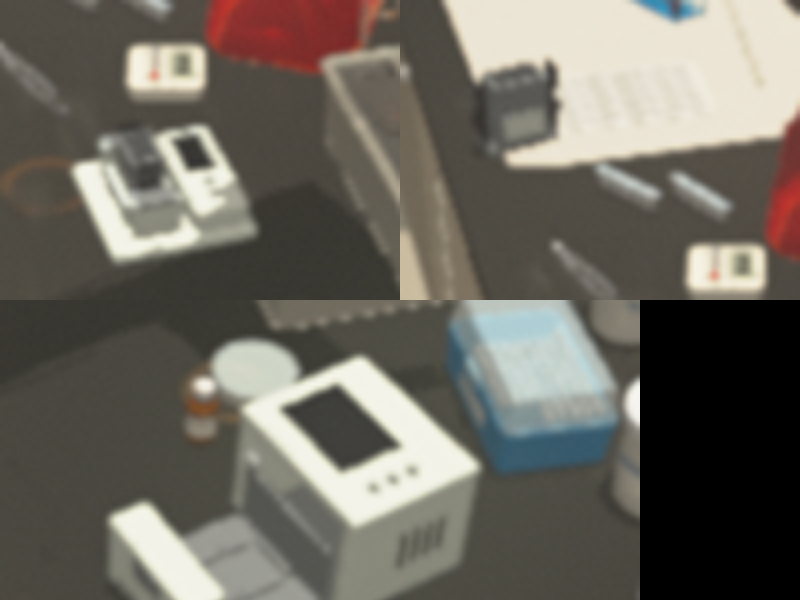

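The crop shows the cartridge in the sampler, with its black top at about (303,200). The bigger look-alike stands by the papers at (256,136), so the one in the sampler is the one I want. I'm moving above it now.

>>> {"api": "jog_arm", "payload": {"deltas": [[[85,-20,30,40,0,0,0],[85,-50,70,80,0,0,0],[85,-85,110,90,0,0,0],[85,-120,150,90,0,0,0],[85,-160,190,90,0,0,0],[85,-185,220,90,0,0,0],[85,-185,220,90,0,0,0],[85,-185,220,90,0,0,0]]]}}

```text
t: 1.15
tcp_pos: [490.0, 220.0, 321.3]
ee_rot: [[-1.0, -0.001, -0.0], [-0.001, 1.0, -0.0], [0.0, -0.0, -1.0]]
ft_force: [0.3, -0.7, -0.2]
gripper_width: 85.0
```

Run:
```python
from h import *
f=grab('wrist'); s=manip.observe(); print(s['tcp_pos'],s['t'],np.array(s['ee_rot']).round(3),f['fx'],np.array(f['mount']).round(2))
print(proj(f,[482,230,60]),-f['R'].T@f['t'])
save(f,'w1.png'); np.savez('w1.npz',**f)
C=cloud(f); 
for z0,z1 in [(3,14),(25,35),(36,46),(50,70)]:
    m=(C[...,2]>z0)&(C[...,2]<z1)&(abs(C[...,0]-490)<110)&(abs(C[...,1]-230)<110)
    P=C[m]; print(z0,len(P),np.percentile(P,[2,50,98],axis=0).round(1).tolist(), cv2.minAreaRect(P[:,:2].astype(np.float32)))
```

```text
[490.2430646  219.63299254 321.15286112] 1.2 [[-1.  0. -0.]
 [ 0.  1. -0.]
 [ 0. -0. -1.]] 306.225122973373 [[ 1.0000e+00 -0.0000e+00  0.0000e+00 -2.0000e-02]
 [ 0.0000e+00  9.6000e-01  2.6000e-01 -6.6900e+01]
 [-0.0000e+00 -2.6000e-01  9.6000e-01 -1.4149e+02]
 [ 0.0000e+00  0.0000e+00  0.0000e+00  1.0000e+00]]
[327.90234377 177.91480741] [490.03653019 153.09714554 462.75924224]
3 1895 [[436.7, 186.6, 6.0], [457.7, 224.6, 8.6], [549.5, 308.0, 10.6]] ((493.58087158203125, 248.3616943359375), (114.08143615722656, 124.17698669433594), 1.6459028720855713)
25 2495 [[456.2, 196.2, 26.6], [521.2, 245.1, 29.8], [545.0, 299.7, 32.6]] ((500.8585205078125, 248.94720458984375), (92.11436462402344, 108.9631576538086), 0.6312159895896912)
36 673 [[456.6, 200.3, 38.0], [476.9, 216.6, 41.5], [495.4, 295.2, 43.6]] ((475.79730224609375, 248.01174926757812), (39.638362884521484, 96.31161499023438), 1.732869029045105)
50 786 [[463.1, 216.7, 51.5], [476.2, 246.0, 63.0], [488.6, 277.0, 65.2]] ((476.3116760253906, 247.57870483398438), (27.054323196411133, 62.739131927490234), 0.45877066254615784)
```

View pics/w1.png

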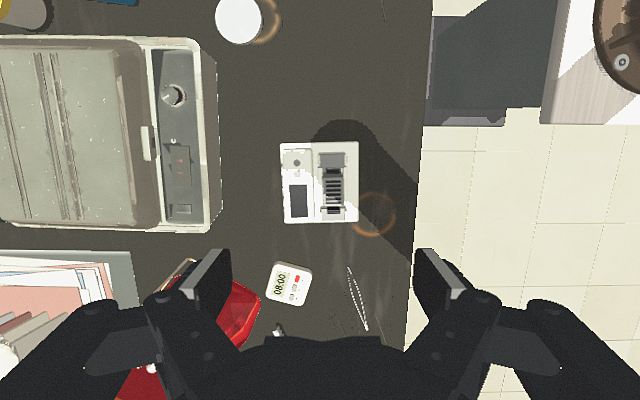

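The wrist view shows the sampler at about (320,183) px, aligned with the world axes (yaw about 1°). The cartridge is at (476.3, 247.8), length along y. The timer at (290,283) is clear. I'll turn the jaws onto y.

>>> {"api": "jog_arm", "payload": {"deltas": [[[85,-2,4,-20,0,0,10],[85,-4,8,-50,0,0,20],[85,-6,12,-80,0,0,30],[85,-8,16,-110,0,0,40],[85,-10,20,-140,0,0,50],[85,-12,24,-150,0,0,60],[85,-14,28,-160,0,0,70],[85,-14,28,-170,0,0,80]]]}}

```text
t: 2.2
tcp_pos: [476.7, 247.2, 150.5]
ee_rot: [[-0.17, -0.986, -0.0], [-0.986, 0.17, -0.001], [0.001, 0.0, -1.0]]
ft_force: [-0.3, 0.3, -0.2]
gripper_width: 85.2
```

>>> {"api": "jog_arm", "payload": {"deltas": [[[85,0,0,0,0,0,10.5],[85,0,0,0,0,0,11],[85,0,0,0,0,0,11]]]}}

```text
t: 2.58
tcp_pos: [476.4, 247.5, 151.2]
ee_rot: [[0.013, -1.0, -0.0], [-1.0, -0.013, -0.0], [0.0, 0.0, -1.0]]
ft_force: [0.8, 0.3, 0.1]
gripper_width: 84.7
```

Run:
```python
from h import *
f=grab('wrist'); s=manip.observe(); print(s['tcp_pos'],s['t'],np.array(s['ee_rot']).round(3).tolist(),s['joint_positions'])
C=cloud(f); 
for z0,z1 in [(36,46),(50,70),(61,70)]:
    m=(C[...,2]>z0)&(C[...,2]<z1)&(abs(C[...,0]-476)<26)&(abs(C[...,1]-248)<60)
    P=C[m]; print(z0,len(P),np.percentile(P,[2,50,98],axis=0).round(1).tolist(), cv2.minAreaRect(P[:,:2].astype(np.float32)))
g=grab('side'); 
C=cloud(g); 
for z0,z1 in [(85,96),(52,64)]:
    m=(C[...,2]>z0)&(C[...,2]<z1)&(C[...,0]>400)&(C[...,0]<750)&(C[...,1]<-40)&(C[...,1]>-240)
    n,l,st,ce=cv2.connectedComponentsWithStats(m.astype(np.uint8))
    for k in range(1,n):
        if st[k,4]>60:
            P=C[l==k]; print(z0,len(P),np.median(P[:,2]),ce[k],cv2.minAreaRect(P[:,:2].astype(np.float32)))
```

```text
[476.34826998 247.63790515 151.30569728] 2.625 [[0.013, -1.0, 0.0], [-1.0, -0.013, 0.0], [-0.0, -0.0, -1.0]] [ 8.44745847e-01  2.01010595e-01 -4.04000799e-01  7.43873886e-06
 -9.65739479e-01  7.39370149e-01]
36 1838 [[457.0, 201.8, 37.2], [480.8, 248.2, 41.7], [495.2, 295.3, 43.8]] ((475.7294921875, 248.46676635742188), (39.545536041259766, 95.61832427978516), 1.516659140586853)
50 2339 [[462.7, 219.1, 52.1], [477.5, 248.8, 63.1], [489.5, 277.8, 65.1]] ((475.54058837890625, 248.39883422851562), (28.153724670410156, 62.577274322509766), 1.3220852613449097)
61 2063 [[462.6, 219.3, 61.4], [476.3, 248.7, 63.2], [489.1, 277.6, 65.2]] ((475.50799560546875, 248.44009399414062), (28.11771011352539, 62.157493591308594), 1.1472511291503906)
85 1352 91.65004343842622 [389.10946746 265.38387574] ((604.8974609375, -133.42584228515625), (102.6466293334961, 125.08149719238281), 14.561012268066406)
52 81 57.63640341231664 [425.59259259 251.77777778] ((742.0744018554688, -80.24154663085938), (75.79222106933594, 20.951480865478516), 85.51202392578125)
52 70 54.3289856616763 [367.6        276.12857143] ((554.0739135742188, -137.0517120361328), (18.564809799194336, 99.54198455810547), 3.9603445529937744)
52 99 57.931676641701515 [401.12121212 288.1010101 ] ((618.1161499023438, -190.404052734375), (97.23710632324219, 10.436307907104492), 9.346845626831055)
52 348 59.27828151080678 [341.43103448 295.31609195] ((465.73785400390625, -167.107177734375), (29.923744201660156, 90.17254638671875), 11.68408203125)
```

>>> {"api": "jog_arm", "payload": {"deltas": [[[85,-0.7,0.8,-50,0,0,0],[85,-0.7,0.8,-90,0,0,0],[85,-0.7,0.8,-108,0,0,0],[70,-0.7,0.8,-108,0,0,0],[60,-0.7,0.8,-108,0,0,0],[45,-0.7,0.8,-108,0,0,0],[45,-0.7,0.8,-108,0,0,0],[45,-0.7,0.8,-108,0,0,0]]], "squeeze": 30}}

```text
t: 3.68
tcp_pos: [476.3, 249.4, 45.7]
ee_rot: [[0.018, -1.0, 0.003], [-1.0, -0.018, 0.002], [-0.002, -0.003, -1.0]]
ft_force: [-1.6, -1.7, 10.4]
gripper_width: 48.7
```

>>> {"api": "jog_arm", "payload": {"deltas": [[[45,0,0,0,0,0,0],[45,0,0,0,0,0,0],[45,0,0,0,0,0,0]]]}}

```text
t: 4.05
tcp_pos: [476.3, 249.4, 45.7]
ee_rot: [[0.018, -1.0, 0.003], [-1.0, -0.018, 0.002], [-0.002, -0.003, -1.0]]
ft_force: [-2.0, -2.6, 10.0]
gripper_width: 48.8
```

>>> {"api": "jog_arm", "payload": {"deltas": [[[45,0,0,3,0,0,0],[45,0,0,6,0,0,0],[45,0,0,10,0,0,0],[45,0,0,14,0,0,0]]]}}

```text
t: 4.55
tcp_pos: [475.3, 248.8, 57.6]
ee_rot: [[0.017, -1.0, -0.0], [-1.0, -0.017, 0.0], [-0.0, 0.0, -1.0]]
ft_force: [0.3, 0.3, -0.6]
gripper_width: 48.3
```

Run:
```python
from h import *
f=grab('wrist'); s=manip.observe(); print(s['tcp_pos'],s['ft_force'],s['gripper_width'])
save(f,'w2.png',(200,60,500,260),2.5)
C=cloud(f); 
m=(C[...,2]>61)&(C[...,2]<95)&(abs(C[...,0]-476)<12)&(abs(C[...,1]-249)<16)
P=C[m]; print(len(P),np.percentile(P,[2,50,98],axis=0).round(1).tolist())
```

```text
[475.5117548  249.00727575  58.04300161] [ 0.31888881 -0.31197717 -0.92769737] 48.23868320167456
3470 [[464.9, 233.7, 73.6], [476.9, 249.1, 75.2], [487.7, 264.3, 76.9]]
```

View pics/w2.png

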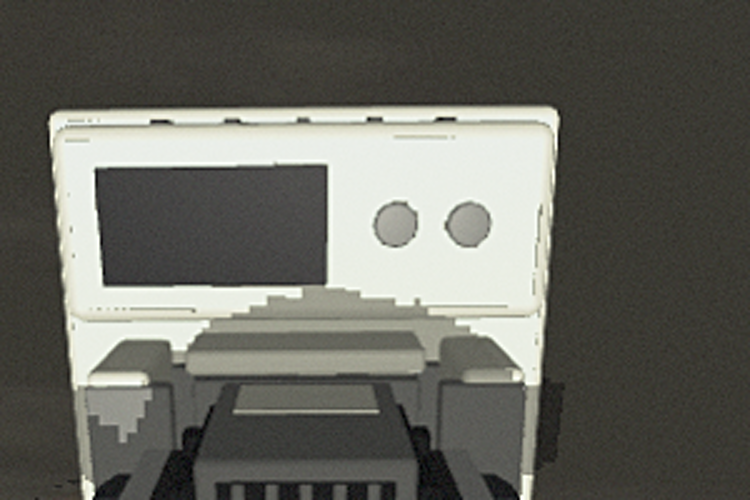

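The close-up shows the cartridge between the fingers, its top raised from 63 to 75 mm: it is free. Next I lift it, carry it to clear worktop at about (480,110), and turn it to the reader's yaw.

>>> {"api": "jog_arm", "payload": {"deltas": [[[45,0,0,30,0,0,0],[45,0,0,60,0,0,0],[45,0,0,80,0,0,0],[45,0,-20,80,0,0,-9],[45,0,-50,80,0,0,-18],[45,2,-80,80,0,0,-27],[45,4,-110,80,0,0,-36],[45,5,-140,80,0,0,-45]]]}}

```text
t: 5.6
tcp_pos: [480.2, 107.8, 137.4]
ee_rot: [[-0.698, -0.716, 0.0], [-0.716, 0.698, 0.0], [-0.0, -0.0, -1.0]]
ft_force: [-0.1, -0.2, -1.2]
gripper_width: 48.1
```

>>> {"api": "jog_arm", "payload": {"deltas": [[[45,0,0,0,0,0,-9],[45,0,0,0,0,0,-18],[45,0,0,0,0,0,-27],[45,0,0,-20,0,0,-32.5],[45,0,0,-45,0,0,-32.5],[45,0,0,-70,0,0,-32.5],[45,0,0,-80,0,0,-32.5],[45,0,0,-80,0,0,-32.5]]]}}

```text
t: 6.6
tcp_pos: [480.1, 108.6, 57.0]
ee_rot: [[-0.972, -0.234, -0.001], [-0.234, 0.972, -0.001], [0.001, -0.001, -1.0]]
ft_force: [0.7, 0.0, -0.5]
gripper_width: 47.9
```

Run:
```python
from h import *
s=manip.observe(); print(s['tcp_pos'],s['ft_force'],s['gripper_width'],s['t'])
f=grab('wrist'); C=cloud(f); p=s['tcp_pos']
m=(C[...,2]>p[2]+8)&(C[...,2]<p[2]+24)&(abs(C[...,0]-p[0])<16)&(abs(C[...,1]-p[1])<10)
P=C[m]; print(len(P),np.percentile(P,[2,50,98],axis=0).round(1).tolist())
```

```text
[480.10024171 108.63410899  57.0196581 ] [ 0.66535914  0.0187086  -0.45038525] 47.859417128998814 6.6
2856 [[464.8, 99.0, 73.1], [480.6, 108.1, 74.7], [495.5, 118.2, 76.2]]
```

>>> {"api": "jog_arm", "payload": {"deltas": [[[45,0,0,-10,0,0,0],[45,0,0,-17,0,0,0],[45,0,0,-19,0,0,0],[45,0,0,-19.5,0,0,0]]]}}

```text
t: 7.15
tcp_pos: [480.3, 108.7, 37.7]
ee_rot: [[-0.972, -0.234, -0.0], [-0.234, 0.972, -0.0], [0.0, -0.0, -1.0]]
ft_force: [0.5, -0.0, -1.3]
gripper_width: 48.2
```

>>> {"api": "jog_arm", "payload": {"deltas": [[[45,0,0,-0.7,0,0,0],[45,0,0,-1.4,0,0,0],[45,0,0,-1.4,0,0,0]]]}}

```text
t: 7.52
tcp_pos: [480.3, 108.8, 36.5]
ee_rot: [[-0.972, -0.233, 0.0], [-0.233, 0.972, 0.0], [-0.0, 0.0, -1.0]]
ft_force: [0.3, 0.3, -0.6]
gripper_width: 48.4
```

>>> {"api": "jog_arm", "payload": {"deltas": [[[45,0,0,-0.7,0,0,0],[45,0,0,-1.2,0,0,0],[45,0,0,-1.2,0,0,0]]]}}

```text
t: 7.9
tcp_pos: [480.4, 108.9, 35.9]
ee_rot: [[-0.972, -0.234, 0.0], [-0.234, 0.972, 0.0], [-0.0, 0.0, -1.0]]
ft_force: [-4.0, -0.2, 9.8]
gripper_width: 48.5
```

On the worktop, with contact force showing. I'll release, retract, and turn for the broad-face grasp.

>>> {"api": "jog_arm", "payload": {"deltas": [[[50,0,0,0.8,0,0,0],[60,0,0,0.8,0,0,0],[72,0,0,0.8,0,0,0],[85,0,0,0.8,0,0,0],[85,0,0,0.8,0,0,0],[85,0,0,0.8,0,0,0]]]}}

```text
t: 8.65
tcp_pos: [480.3, 108.8, 36.0]
ee_rot: [[-0.972, -0.233, 0.0], [-0.233, 0.972, 0.0], [-0.0, 0.0, -1.0]]
ft_force: [-0.2, 0.7, -0.8]
gripper_width: 85.2
```

>>> {"api": "jog_arm", "payload": {"deltas": [[[85,0,0,20,0,0,0],[85,0,0,60,0,0,0],[85,0,0,110,0,0,0],[85,0,0,160,0,0,-10],[85,0,0,160,0,0,-20],[85,0,0,160,0,0,-30],[85,0,0,160,0,0,-40],[85,0,0,160,0,0,-50]]]}}

```text
t: 9.65
tcp_pos: [480.1, 108.7, 196.0]
ee_rot: [[-0.8, 0.599, -0.0], [0.599, 0.8, 0.0], [0.0, 0.0, -1.0]]
ft_force: [0.2, 0.4, 0.5]
gripper_width: 85.1
```

>>> {"api": "jog_arm", "payload": {"deltas": [[[85,0,0,0,0,0,-10],[85,0,0,0,0,0,-20],[85,0,0,0,0,0,-30],[85,0,0,0,0,0,-40],[85,0,0,0,0,0,-40],[85,0,0,0,0,0,-40]]]}}

```text
t: 10.4
tcp_pos: [480.2, 108.8, 196.0]
ee_rot: [[-0.237, 0.971, -0.0], [0.971, 0.237, -0.0], [0.0, -0.0, -1.0]]
ft_force: [0.7, 0.3, -0.1]
gripper_width: 84.8
```

Run:
```python
from h import *
s=manip.observe(); print(s['tcp_pos'],np.array(s['ee_rot']).round(3).tolist(),s['gripper_width'],s['t'],s['joint_positions'])
f=grab('wrist'); C=cloud(f); save(f,'w3.png')
for a,b in((15,45),(48,60)):
    m=(C[...,2]>a)&(C[...,2]<b)&(abs(C[...,0]-480)<50)&(abs(C[...,1]-109)<50)
    P=C[m]; print(len(P),np.percentile(P,[2,50,98],axis=0).round(1).tolist(),cv2.minAreaRect(P[:,:2].astype(np.float32)))
```

```text
[480.23425854 108.7686519  195.98739111] [[-0.237, 0.971, -0.0], [0.971, 0.237, -0.0], [0.0, -0.0, -1.0]] 84.82084820413648 10.4 [ 6.22830429e-01  8.39211346e-02 -4.32697079e-01 -2.18099341e-05
 -1.05421464e+00 -1.95416175e+00]
220 [[447.9, 91.5, 17.9], [460.6, 105.6, 32.3], [506.1, 121.1, 44.8]] ((476.5153503417969, 107.54031372070312), (57.873287200927734, 27.463815689086914), 14.335704803466797)
1446 [[450.2, 93.5, 50.5], [478.5, 108.1, 53.2], [508.0, 123.1, 55.3]] ((479.4256896972656, 108.154541015625), (61.823463439941406, 27.253372192382812), 13.85665225982666)
```

View pics/w3.png

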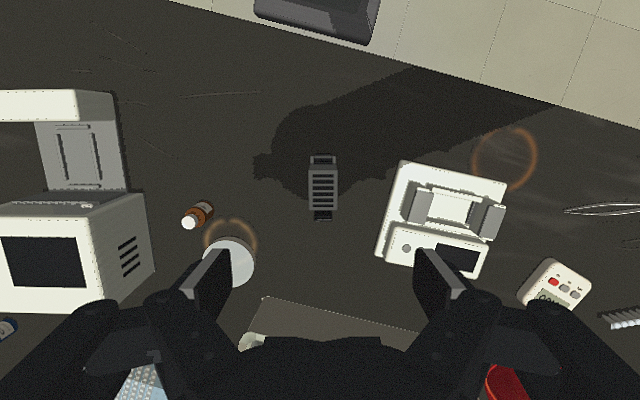

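The picture shows the cartridge upright at (323,187) px. By measurement it is at (479.4, 108.2), yaw 13.9°. The reader drawer is at the left, the vial at (198,215) and the petri dish at (230,258), both undisturbed. Regrasping across the broad faces.

>>> {"api": "jog_arm", "payload": {"deltas": [[[85,-0.8,-0.6,-60,0,0,0],[85,-0.8,-0.6,-120,0,0,0],[85,-0.8,-0.6,-160,0,0,0],[75,-0.8,-0.6,-174,0,0,0],[50,-0.8,-0.6,-174,0,0,0],[35,-0.8,-0.6,-174,0,0,0],[20,-0.8,-0.6,-174,0,0,0],[20,-0.8,-0.6,-174,0,0,0]]], "squeeze": 30}}

```text
t: 11.45
tcp_pos: [480.6, 108.9, 23.6]
ee_rot: [[-0.234, 0.972, 0.003], [0.972, 0.234, 0.002], [0.001, 0.003, -1.0]]
ft_force: [-0.9, 0.4, 7.9]
gripper_width: 27.6
```

>>> {"api": "jog_arm", "payload": {"deltas": [[[20,0,0,0,0,0,0],[20,0,0,0,0,0,0],[20,0,0,0,0,0,0],[20,0,0,3,0,0,0],[20,0,0,20,0,0,0],[20,0,0,60,0,0,0],[20,0,0,100,0,0,0],[20,0,0,100,0,0,0]]]}}

```text
t: 12.45
tcp_pos: [481.2, 109.2, 125.4]
ee_rot: [[-0.234, 0.972, 0.006], [0.972, 0.234, 0.004], [0.002, 0.006, -1.0]]
ft_force: [0.6, -0.5, -1.6]
gripper_width: 27.3
```

>>> {"api": "jog_arm", "payload": {"deltas": [[[20,0,-20,40,0,0,0],[20,5,-60,70,0,0,0],[20,10,-105,75,0,0,0],[20,18,-150,75,0,0,0],[20,25,-195,75,0,0,0],[20,32,-240,75,0,0,0],[20,36,-263,75,0,0,0],[20,36,-263,75,0,0,0]]]}}

```text
t: 13.45
tcp_pos: [514.8, -156.2, 195.8]
ee_rot: [[-0.231, 0.973, -0.002], [0.973, 0.231, 0.0], [0.001, -0.002, -1.0]]
ft_force: [0.1, 0.7, -0.3]
gripper_width: 27.8
```

Run:
```python
from h import *
s=manip.observe(); print(s['tcp_pos'],np.array(s['ee_rot']).round(3).tolist(),s['gripper_width'],s['t'],s['joint_positions'])
f=grab('wrist'); C=cloud(f); save(f,'w4.png'); np.save('C4.npy',C)
p=s['tcp_pos']
def rep(n,m):
    P=C[m].astype(np.float32)
    if len(P)>30: print(n,len(P),np.percentile(P,[2,50,98],axis=0).round(1).tolist(),cv2.minAreaRect(P[:,:2]))
R=(abs(C[...,0]-540)<130)&(abs(C[...,1]+150)<110)
rep('top',R&(abs(C[...,2]-92)<5)); rep('front',R&(abs(C[...,2]-60)<4)&(C[...,0]<500)); rep('rear',R&(abs(C[...,2]-54)<4)&(C[...,0]>510))
rep('floor',R&(abs(C[...,2]-10)<3)); rep('ribs',R&(abs(C[...,2]-15)<1.8))
rep('cart',(abs(C[...,0]-p[0])<40)&(abs(C[...,1]-p[1])<40)&(C[...,2]>p[2]+25)&(C[...,2]<p[2]+42))
```

```text
[ 514.76884549 -156.16077194  195.77558404] [[-0.231, 0.973, -0.002], [0.973, 0.231, 0.0], [0.001, -0.002, -1.0]] 27.75009073352974 13.45 [ 6.98072856e-02  1.62217107e-01 -3.40505621e-01 -3.48469989e-04
 -1.07007733e+00 -1.40753339e+00]Traceback (most recent call last):
  File "<stdin>", line 9, in <module>
  File "<stdin>", line 7, in rep
cv2.error: OpenCV(4.12.0) /io/opencv/modules/imgproc/src/convhull.cpp:143: error: (-215:Assertion failed) total >= 0 && (depth == CV_32F || depth == CV_32S) in function 'convexHull'
```

View pics/w4.png

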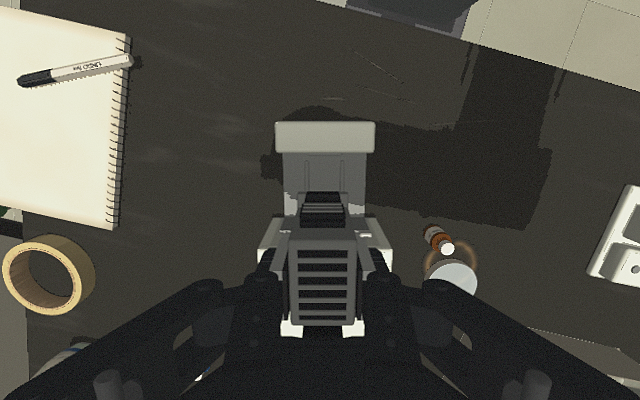

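The picture shows the cartridge held across its broad faces at (320,285) px. The drawer is below it, with the front block at (325,137) and the seat floor at (322,180). The vial (443,245) and petri (450,283) are in place.

Run:
```python
from h import *
C=np.load('C4.npy'); p=[514.8,-156.2,195.8]
def rep(n,m):
    P=np.ascontiguousarray(C[m],dtype=np.float32)
    if len(P)>30: print(n,len(P),np.percentile(P,[2,50,98],axis=0).round(1).tolist(),cv2.minAreaRect(np.ascontiguousarray(P[:,:2])))
R=(abs(C[...,0]-540)<130)&(abs(C[...,1]+150)<110)
rep('top',R&(abs(C[...,2]-92)<5)); rep('front',R&(abs(C[...,2]-60)<4)&(C[...,0]<500)); rep('rear',R&(abs(C[...,2]-54)<4)&(C[...,0]>510))
rep('floor',R&(abs(C[...,2]-10)<3)); rep('ribs',R&(abs(C[...,2]-15)<1.8))
near=(abs(C[...,0]-p[0])<45)&(abs(C[...,1]-p[1])<45)
rep('cart',near&(C[...,2]>p[2]+26)&(C[...,2]<p[2]+42))
v,u=np.mgrid[0:400,0:640]
rep('grille',near&(u>292)&(u<350)&(v>242)&(v<322)&(C[...,2]>p[2]+20))
rep('tab',near&(u>300)&(u<346)&(v>190)&(v<228)&(C[...,2]>p[2]+20))
```

```text
top 845 [[544.8, -199.4, 88.0], [631.5, -105.1, 90.8], [650.4, -84.4, 92.2]] ((600.1749267578125, -133.96560668945312), (91.35972595214844, 119.31674194335938), 13.146394729614258)
front 3100 [[445.6, -207.4, 56.6], [464.4, -166.0, 58.6], [483.5, -124.8, 60.2]] ((464.7503356933594, -165.9943084716797), (27.47853660583496, 88.89293670654297), 13.345415115356445)
rear 178 [[542.9, -199.9, 50.3], [552.6, -115.5, 53.0], [577.6, -88.5, 57.6]] ((559.7252197265625, -143.34536743164062), (17.11986541748047, 117.4468002319336), 14.251330375671387)
floor 3632 [[479.1, -198.8, 7.4], [509.3, -155.2, 8.8], [558.5, -107.1, 11.8]] ((514.3685302734375, -150.22076416015625), (136.50100708007812, 116.65194702148438), 8.285379409790039)
ribs 311 [[445.9, -195.9, 13.3], [502.3, -158.6, 14.1], [569.8, -91.3, 16.5]] ((513.0743408203125, -152.4883270263672), (131.0056610107422, 116.54212188720703), 11.28425121307373)
cart 8586 [[484.4, -177.2, 222.5], [509.4, -157.6, 225.5], [538.7, -139.9, 236.3]] ((511.8647155761719, -157.6266632080078), (53.55091094970703, 53.71710205078125), 59.79581069946289)
grille 4485 [[496.0, -169.7, 224.1], [512.6, -157.3, 225.7], [531.2, -144.2, 227.4]] ((513.9283447265625, -156.8837127685547), (37.259708404541016, 23.99195671081543), 12.732620239257812)
tab 948 [[482.2, -171.2, 217.1], [485.7, -163.1, 224.7], [490.7, -155.0, 226.1]] ((486.5813903808594, -162.9423370361328), (6.974596977233887, 17.473560333251953), 13.929150581359863)
```

>>> {"api": "jog_arm", "payload": {"deltas": [[[20,1.5,1.5,-40,0,0,0],[20,1.5,1.5,-80,0,0,0],[20,1.5,1.5,-105,0,0,0],[20,1.5,1.5,-105,0,0,0],[20,1.5,1.5,-105,0,0,0]]]}}

```text
t: 14.12
tcp_pos: [517.6, -152.8, 93.0]
ee_rot: [[-0.234, 0.972, 0.001], [0.972, 0.234, -0.0], [-0.0, 0.001, -1.0]]
ft_force: [0.0, -1.1, -0.3]
gripper_width: 27.5
```

Run:
```python
from h import *
s=manip.observe(); print(s['tcp_pos'],s['ft_force'],np.array(s['ee_rot']).round(3).tolist())
f=grab('wrist'); C=cloud(f); p=s['tcp_pos']
def rep(n,m):
    P=np.ascontiguousarray(C[m],dtype=np.float32)
    if len(P)>30: print(n,len(P),np.percentile(P,[2,50,98],axis=0).round(1).tolist(),cv2.minAreaRect(np.ascontiguousarray(P[:,:2])))
rep('front',(abs(C[...,2]-60)<5)&(abs(C[...,0]-465)<30)&(abs(C[...,1]+166)<60))
d=C[...,:2]-np.array(p[:2]); e=np.array([.973,.231]); a=d@e; b=d@np.array([-.231,.973])
m=(abs(a)<40)&(abs(b)<13)&(C[...,2]>p[2]+27)&(C[...,2]<p[2]+36)
n,l,st,ce=cv2.connectedComponentsWithStats(m.astype(np.uint8))
for k in range(1,n):
    if st[k,4]>300: print(st[k],np.percentile(a[l==k],[1,99]).round(1),np.percentile(b[l==k],[1,99]).round(1),np.median(C[l==k][:,2]))
```

```text
[ 517.63412097 -152.81090929   92.9711601 ] [ 0.03460721 -1.06626454 -0.30386101] [[-0.234, 0.972, 0.001], [0.972, 0.234, -0.0], [-0.0, 0.001, -1.0]]
front 7635 [[445.9, -207.2, 56.6], [464.4, -165.9, 58.7], [483.3, -124.6, 60.1]] ((464.9273376464844, -165.75656127929688), (28.0257568359375, 89.74209594726562), 13.05211067199707)
[299 210  46  18 767] [-32.3 -25.7] [-9.2  8.2] 122.04120434916938
[ 290  237   66   89 5514] [-20.6  18.7] [-12.7  12.7] 122.72762609705606
```

>>> {"api": "jog_arm", "payload": {"deltas": [[[20,-1,-0.8,-20,0,0,0],[20,-1,-0.8,-40,0,0,0],[20,-1,-0.8,-52,0,0,0],[20,-1,-0.8,-55,0,0,0],[20,-1,-0.8,-57,0,0,0],[20,-1,-0.8,-57,0,0,0]]]}}

```text
t: 14.92
tcp_pos: [516.3, -154.1, 35.5]
ee_rot: [[-0.234, 0.972, 0.001], [0.972, 0.234, -0.0], [-0.0, 0.001, -1.0]]
ft_force: [0.1, -0.2, -0.9]
gripper_width: 27.7
```

```bash
cat > chk.py <<'E'
from h import *
s=manip.observe(); print(s['t'],s['tcp_pos'],s['ft_force'])
f=grab('wrist'); C=cloud(f)
seat=np.array([515.5,-153.9]); e=np.array([.973,.231]); n_=np.array([-.231,.973])
d=C[...,:2]-seat; a=d@e; b=d@n_
m=(abs(a)<36)&(abs(b)<16)&(C[...,2]>55)&(C[...,2]<80)
n,l,st,ce=cv2.connectedComponentsWithStats(m.astype(np.uint8))
for k in range(1,n):
    if st[k,4]>300: print(st[k],np.percentile(a[l==k],[1,99]).round(1),np.percentile(b[l==k],[1,99]).round(1),np.median(C[l==k][:,2]))
m=(abs(C[...,2]-60)<5)&(a<-36)&(a>-70)&(abs(b)<50)
print('front',np.percentile(a[m],[1,99]).round(1),np.percentile(b[m],[1,99]).round(1),np.median(C[m][:,2]))
E
python3 chk.py
```

```text
14.925 [ 516.34860123 -154.09349785   35.48913757] [ 0.0630555  -0.19211895 -0.85684584]
[299 206  46  22 985] [-31.7 -25. ] [-9.5  7.8] 64.28802785820089
[ 280  231   89  110 7906] [-20.   26.1] [-15.8  15.2] 65.17530216154836
front [-65.5 -38.7] [-43.   43.2] 58.72711336567861
```

>>> {"api": "jog_arm", "payload": {"deltas": [[[20,0,0.3,-1,0,0,0],[20,0,0.3,-2,0,0,0],[20,0,0.3,-2.7,0,0,0],[20,0,0.3,-2.7,0,0,0]]]}}

```text
t: 15.48
tcp_pos: [516.2, -153.8, 33.6]
ee_rot: [[-0.234, 0.972, 0.001], [0.972, 0.234, -0.0], [-0.0, 0.001, -1.0]]
ft_force: [-4.9, 2.3, 12.6]
gripper_width: 27.6
```

>>> {"api": "jog_arm", "payload": {"deltas": [[[30,0,0,0.8,0,0,0],[38,0,0,0.8,0,0,0],[48,0,0,0.8,0,0,0],[48,0,0,0.8,0,0,0],[48,0,0,0.8,0,0,0],[48,0,0,0.8,0,0,0]]]}}

```text
t: 16.23
tcp_pos: [516.0, -153.8, 33.0]
ee_rot: [[-0.233, 0.972, -0.0], [0.972, 0.233, 0.0], [0.0, -0.0, -1.0]]
ft_force: [0.1, 0.5, -0.2]
gripper_width: 48.0
```

>>> {"api": "jog_arm", "payload": {"deltas": [[[48,0,0,15,0,0,0],[48,0,0,40,0,0,0],[48,0,0,80,0,0,0],[48,0,0,80,0,0,0]]]}}

```text
t: 16.73
tcp_pos: [518.4, -153.9, 117.3]
ee_rot: [[-0.234, 0.972, 0.007], [0.972, 0.234, -0.0], [-0.002, 0.007, -1.0]]
ft_force: [0.4, -0.4, -0.4]
gripper_width: 47.9
```

```bash
python3 chk.py; python3 -c "
from h import *
save(grab('wrist'),'w5.png')"
```

```text
16.725 [ 518.42861563 -153.92077477  117.34307487] [ 0.37784502 -0.35155658 -0.43419472]
[309 168  28  12 322] [-31.7 -25.2] [-9.6  8. ] 62.421950297512836
[ 302  184   42   59 2377] [-20.1  18.7] [-14.   13.1] 63.25717610726745
front [-65.6 -38.2] [-43.2  43.3] 58.66598746945657
```

View pics/w5.png

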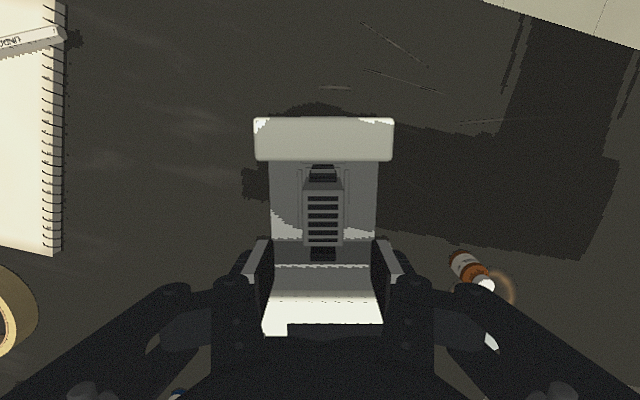

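Seated and let go: top at 63.3 mm, about -0.7 mm along and -0.5 mm across. The picture shows it upright between the ribs at (323,215) px, behind the front block at (323,140). Now I close the fingers and go in front of the block.

>>> {"api": "jog_arm", "payload": {"deltas": [[[20,-20,-5,20,0,0,0],[0,-50,-12,20,0,0,0],[0,-85,-20,15,0,0,0],[0,-101,-23,5,0,0,0],[0,-101,-23,-30,0,0,0],[0,-101,-23,-60,0,0,0],[0,-101,-23,-82,0,0,0],[0,-101,-23,-82,0,0,0]]]}}

```text
t: 17.82
tcp_pos: [413.0, -176.8, 29.4]
ee_rot: [[-0.233, 0.972, -0.005], [0.972, 0.233, 0.0], [0.001, -0.005, -1.0]]
ft_force: [0.1, -0.2, 0.6]
gripper_width: -0.2
```

>>> {"api": "jog_arm", "payload": {"deltas": [[[0,8,2,0,0,0,0],[0,14,3.3,0,0,0,0],[0,19,4.5,0,0,0,0],[0,24,5.7,0,0,0,0]]]}}

```text
t: 18.32
tcp_pos: [439.6, -171.0, 31.5]
ee_rot: [[-0.233, 0.972, 0.001], [0.972, 0.233, 0.0], [-0.0, 0.001, -1.0]]
ft_force: [1.2, 0.6, 0.5]
gripper_width: 0.0
```

>>> {"api": "jog_arm", "payload": {"deltas": [[[0,6,1.4,1,0,0,0],[0,14,3.3,2,0,0,0],[0,23,5.5,2,0,0,0],[0,32,7.6,2,0,0,0],[0,41,9.7,2,0,0,0],[0,50,11.9,2,0,0,0],[0,56,13.3,2,0,0,0],[0,60,14.2,2,0,0,0]]]}}

```text
t: 19.32
tcp_pos: [498.4, -156.7, 32.5]
ee_rot: [[-0.233, 0.972, -0.002], [0.972, 0.233, 0.0], [0.001, -0.002, -1.0]]
ft_force: [-5.0, -0.4, -3.7]
gripper_width: -0.0
```

>>> {"api": "jog_arm", "payload": {"deltas": [[[0,5,1.2,0,0,0,0],[0,10,2.4,0,0,0,0],[0,14,3.3,0,0,0,0],[0,18,4.3,0,0,0,0],[0,21,5,0,0,0,0],[0,22,5.2,0,0,0,0],[0,22,5.2,0,0,0,0]]]}}

```text
t: 20.2
tcp_pos: [520.2, -151.6, 32.7]
ee_rot: [[-0.233, 0.972, -0.002], [0.972, 0.233, 0.0], [0.001, -0.002, -1.0]]
ft_force: [-5.3, -1.1, -3.3]
gripper_width: 0.2
```

>>> {"api": "jog_arm", "payload": {"deltas": [[[0,1,0.2,0,0,0,0],[0,2,0.5,0,0,0,0],[0,3,0.7,0,0,0,0],[0,3,0.7,0,0,0,0]]]}}

```text
t: 20.7
tcp_pos: [522.4, -151.1, 32.6]
ee_rot: [[-0.233, 0.972, -0.003], [0.972, 0.233, 0.0], [0.001, -0.003, -1.0]]
ft_force: [-7.2, -0.7, -1.4]
gripper_width: -0.3
```

>>> {"api": "jog_arm", "payload": {"deltas": [[[0,1,0.2,0,0,0,0],[0,2,0.5,0,0,0,0],[0,3,0.7,0,0,0,0],[0,3,0.7,0,0,0,0]]]}}

```text
t: 21.2
tcp_pos: [522.4, -151.0, 32.6]
ee_rot: [[-0.232, 0.973, -0.008], [0.973, 0.232, -0.0], [0.001, -0.008, -1.0]]
ft_force: [-17.0, -2.7, 7.4]
gripper_width: 0.0
```

At the stop: 17 N and no further travel. I'll back off gently and check.

>>> {"api": "jog_arm", "payload": {"deltas": [[[0,-4,-1,0,0,0,0],[0,-9,-2,0,0,0,0],[0,-20,-4.7,0,0,0,0],[0,-45,-10.5,0,0,0,0],[0,-70,-16.5,0,0,0,0],[0,-70,-16.5,50,0,0,0],[0,-70,-16.5,100,0,0,0],[0,-70,-16.5,120,0,0,0]]]}}

```text
t: 22.2
tcp_pos: [459.7, -167.0, 157.3]
ee_rot: [[-0.234, 0.972, 0.009], [0.972, 0.234, -0.001], [-0.002, 0.008, -1.0]]
ft_force: [-0.5, 0.5, -1.2]
gripper_width: 0.2
```

Run:
```python
from h import *
f=grab('wrist'); C=cloud(f); s=manip.observe(); print(s['t'],s['tcp_pos'],s['ft_force'])
seat=np.array([515.5,-153.9]); d=C[...,:2]-seat; a=d@np.array([.973,.231]); b=d@np.array([-.231,.973])
m=(abs(C[...,2]-59)<4)&(a<42)&(a>-75)&(abs(b)<50)
print('front',m.sum(),np.percentile(a[m],[1,50,99]).round(1),np.percentile(b[m],[1,99]).round(1))
g=grab('side')
im=np.vstack([cv2.resize(f['color'],(480,300)),cv2.resize(g['color'][210:330,260:452],(480,300),interpolation=cv2.INTER_CUBIC)])
cv2.imwrite('pics/z.png',im[...,::-1])
```

```text
22.25 [ 460.44519962 -167.13641945  158.79224701] [ 0.12448911 -0.89827543  3.17529003]
front 130 [13.2 15.1 19.6] [-43.9  44.2]
```

View pics/z.png

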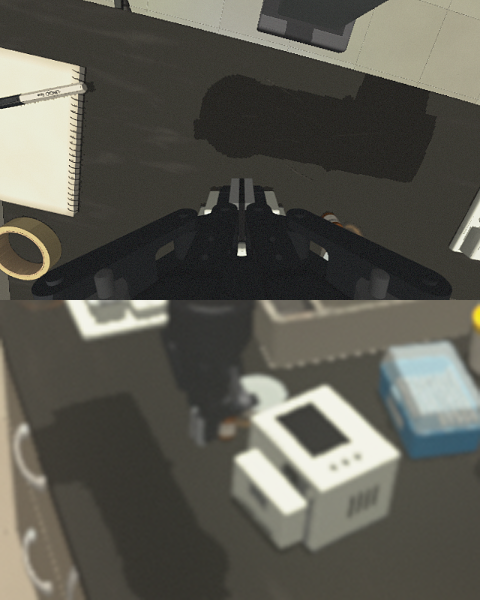

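The side view shows the drawer shut, its front block at (270,495) px close to the housing, with the vial and petri in place. The outer face went from -66 to about +14 mm, which is about 80 mm of travel. I'll let it settle, recheck, and hand in.

>>> {"api": "jog_arm", "payload": {"deltas": [[[0,-10,0,30,0,0,0],[0,-10,0,40,0,0,0],[0,-10,0,40,0,0,0],[0,-10,0,40,0,0,0],[0,-10,0,40,0,0,0],[0,-10,0,40,0,0,0]]]}}

```text
t: 23.05
tcp_pos: [446.9, -166.8, 192.5]
ee_rot: [[-0.233, 0.972, -0.001], [0.972, 0.233, -0.0], [0.0, -0.001, -1.0]]
ft_force: [0.3, 0.0, -0.5]
gripper_width: 0.1
```

Run:
```python
from h import *
f=grab('side'); C=cloud(f); s=manip.observe(); print(s['t'],s['tcp_pos'],s['ft_force'])
seat=np.array([515.5,-153.9]); d=C[...,:2]-seat; a=d@np.array([.973,.231]); b=d@np.array([-.231,.973])
m=(abs(C[...,2]-59)<4)&(a<45)&(a>-75)&(abs(b)<45)
print('front',m.sum(),np.percentile(a[m],[2,50,98]).round(1))
# anything of cartridge visible in gap / left behind
m=(abs(C[...,2]-40)<20)&(a<10)&(a>-60)&(abs(b)<40); print('left behind',m.sum())
print('vial',pt(f,351,257).round(),'timer',pt(f,307,178).round(),'petri',pt(f,363,246).round())
if np.percentile(a[m],2) if m.sum()>100 else True: manip.sign_off(); print('signed off')
```

```text
23.1 [ 446.89083563 -166.81012424  192.63103869] [-0.55738051  0.18194202 -0.53214711]
front 301 [13.1 26.3 40.9]
left behind 0
vial [545. -26.  34.] timer [546. 406.  16.] petri [603.  27.  14.]
the job is handed in; nothing more can be done
signed off
```

The whole sequence ran and I handed the job in at about 23 s; no verdict is reported. I pinched the tabs, lifted the cartridge out, stood it on the bare worktop and let go. I then took it across its broad faces, stood it in the drawer seat, and pushed the drawer to its stop (17 N at the end).

**What the last checks showed:**
- **Cartridge:** before the push it stood upright in the seat, underside about 10 mm above the worktop. It was about 0.7 mm off along the drawer and 0.5 mm across.
- **Drawer:** its front face had moved about 80 mm and stayed there after I let go. Nothing was left where the drawer had been.
- **Bystanders:** the vial, timer and petri dish read within 1 mm of where they started.
- **Robot:** the arm was clear of everything.

**Not confirmed or out of line:**
- **Cartridge inside:** once the drawer was shut I could not see it, so its final pose is inferred from the gentle push.
- **Pinch:** the gripper closed to 48–49 mm where I expected 52, with about 10 N upward on the fingers, probably from touching the sampler's lips. The cartridge still came free cleanly.
- **Stop position:** my estimate of the drawer's travel at the stop came out 1–2 mm over the stated 84 mm.

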